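Pack casting slugs down a storage tube

TASK

Put the loose brass slug into the mouth of the clear tube, then take the packing rod and push both slugs down the tube until they bottom out firmly on the stop: finish with a steady push of about 15 N, and never push the slugs with more than 25 N. Put the rod back upright in its wooden holder and leave the other things on the bench undisturbed.

Things in the scene. Friction and masses are not known exactly. Their poses are not given: they have to be found in the camera images.
- tube: clear glass storage tube standing upright in a round alloy foot (80 mm wide, 8 mm high, with a 42 mm collar to 18 mm), fixed to the bench. Origin: centre of the foot's underside, z up along the bore. Bore 24 mm wide, outside 31 mm; the bore flares to about 31 mm over the top 8 mm (outside 39 mm).
- tube_mouth (a point): centre of the tube's open rim, on its axis, 110 mm above the bench. Two thin spring strips run up the bore on the tube's +y and -y sides from 22 to about 101 mm above the bench, their tops bent outward; between them a slug is held by friction (about 3 to 8 N of push moves the slugs, sometimes unevenly) and does not fall by itself.
- stop: black stop disc inside the tube, 21 mm across and 10 mm thick, rigid; its height in the tube differs from job to job. Origin: centre of its underside
- stop_top (a point): centre of the stop's upper face, where the lower slug must bottom out (16 to 30 mm above the bench)
- slug_in: brass slug already in the tube, stuck part of the way down: upright cylinder 20 mm in diameter, 24 mm high, 45 g. Origin: centre of its lower face, z along its axis
- slug_out: loose brass slug standing on the bench, the same size: cylinder 20 mm in diameter, 24 mm high, 45 g, edges slightly rounded. Origin: centre of its lower face, z along its axis. Put into the mouth it comes to rest wedged between the tops of the strips, its lower face about 15 to 27 mm below the rim, or sinks further onto the other slug
- rod: packing rod standing upright in its holder: steel shaft 15 mm in diameter and 80 mm long with a flat lower end, a brass collar 25 mm wide from 80 to 85 mm, then a round wooden handle 22 mm in diameter up to 138 mm; 120 g. Origin: centre of the flat lower end, z up along the rod
- rod_grip (a point): point on the rod's axis in the middle of the handle, 110 mm above its lower end
- holder: wooden holder block 64 x 64 x 40 mm, fixed to the bench, with a round hole 21.5 mm wide and 30 mm deep in its top, chamfered by 3 mm. Origin: centre of its underside
- holder_floor (a point): centre of the floor of the holder's hole, 10 mm above the bench; the rod's lower end stands here
- film_can: bystander: black plastic canister 34 mm across, 48 mm high. Origin: centre of its underside
- loupe: bystander: black eye loupe 34 mm across, 28 mm high. Origin: centre of its underside
- alu_lid: bystander: flat round aluminium lid 44 mm across, 13 mm high. Origin: centre of its underside

How it is judged:
On the way, in this order (a step that is already met when the one before it is completed fails the run):
1. the loose slug stands in the tube's mouth on or above the other slug, let go (horizontal distance between slug_out and tube below 0.006 m and z of slug_out in the frame of tube_mouth below -0.004 m and angle between slug_out's own z axis and vertical below 0.3 rad and contact force between the fingers and slug_out below 0.1 N), for 0.2 s.
2. the rod presses the seated slugs onto the stop with at least 10 N (z of slug_in in the frame of stop_top below 0.002 m and z of slug_out in the frame of slug_in between 0.022 and 0.026 m and horizontal distance between each of slug_in, slug_out and tube below 0.004 m and contact force between rod and slug_out above 10 N), for 0.3 s.
At the end, for the whole second after the job is handed in: The lower slug rests within 2 mm of the stop, the other within 2 mm of it, both on the tube's axis (4 mm); the rod is let go and at rest, upright in the holder's hole with its lower end within 3 mm of the hole's floor (z of slug_in in the frame of stop_top below 0.002 m and z of slug_out in the frame of slug_in between 0.022 and 0.026 m and horizontal distance between each of slug_in, slug_out and tube below 0.004 m and horizontal distance between rod and holder_floor below 0.006 m and z of rod in the frame of holder_floor below 0.003 m and angle between rod's own z axis and vertical below 0.12 rad and linear speed of each of rod, slug_out below 0.02 m/s); the robot touches nothing.
It fails at once if the rod pushes a slug with more than 25 N (contact force between rod and slug_out above 25 N).
It fails at once if a bystander is moved by more than 30 mm (distance of any of film_can, loupe, alu_lid from where it was at the start of the episode above 0.03 m).
It also fails if it takes over 69 s, if anything falls off the work surface, if the arm or the gripper's body presses on something with over 40 N, if the wrist force passes 120 N, or if a joint passes its speed limit or range.

ROBOT

A 6-joint arm with a two-finger parallel gripper is mounted at the origin on a cart in front of the work surface, level with it; the furniture and walls round the work are solid. World frame = base frame: x ahead of the robot, y to its left, z up, the work surface at z = 0. Lengths are in m, angles in rad, forces in N, time in s.
With the tool pointing down it reaches from about 0.35 to 0.95 m from the base axis. Payload 17.4 kg.
Tool frame: the origin (TCP) lies midway between the tips of the shut fingers; the grasp point (between the pads) lies 19 mm behind it; z points along the fingers, y is the line along which they close (so a half turn about z gives the same grasp; the last joint's range is limited). The gripper opens to 93 mm and grips with 3 to 60 N. Pads are 15 mm wide; open, the fingers measure 128 mm over their backs; the gripper's body (75 mm by 188 mm) begins 65 mm behind the grasp point.
Start: joints at [-1.268, 0.116, 1.442, -0, 1.584, -0.038], TCP at [0.226, -0.636, 0.219] pointing down, gripper open.
Joint ranges: [-2.83, 2.83], [-0.83, 2.19], [0.07, 2.5], [-1.14, 4.28], [0.01, 3], [-2.97, 2.97]. Speed limits (rad/s): [1.89, 1.89, 2.22, 3.14, 3.14, 3.14].

INTERFACE

Orientations are given as a unit quaternion [w, x, y, z].
In Python, from cell import manip gives the robot as it stands. The module is installed in compiled form; this text tells all that it offers.
- The arm moves only by the shell command python3 -m jog 'ROWS'. ROWS is JSON, a list of rows, each an object of numbers: "tx", "ty", "tz": the shift along the tool's x, y, z in units of 40 mm (1.0 is 40 mm); "yaw": the turn about the tool's z in units of 6 degrees (1.0 is 6 degrees); "fingers": the opening, from 0 (shut) to 1 (fully open). In form: [{"tx": .., "ty": .., "tz": .., "yaw": .., "fingers": ..}, ...]. A call has 1 to 12 rows; each row shifts and turns the commanded pose from where the row before left it, along the tool's axes as they then stand; what a row does not reach is not made up. A row lasts 1/10 s, in which the tool goes at most 50 mm and 8.59 degrees, less where a joint would pass 70% of its speed; a pose out of reach is approached as far as the arm can. A call is refused whole if a number of a shift passes 1 or a number of a turn 1, either way. A call with a gripper value outside its range is refused whole. The fingers move at their own pace and stop on an object; the grip force is fixed at half the most. Time passes only in rows, so rows that do not move let the fingers close. It gives the time, the measured TCP pose, the force, the opening and the grip force at its end, in the units of the state.
- manip.sense(): the state, without advancing time (a new reading comes with each control period).
- manip.read_camera(name): name is "scene" or "top" or "wrist"; returns the picture (384x512x3 uint8, red, green, blue); there is no depth.
- manip.calibration(name): a dict with "fx", "fy", "cx", "cy" (pixels), "k1" (the pictures are not rectified: a ray, as slopes to the right and down, at radius r is drawn at 1 + k1 r^2 times it, then the intrinsics apply), "pose" (4x4, takes a point from camera to world coordinates). Camera axes: x right, y up, looking along -z (the intrinsics and any distortion apply to the point x, -y, -z); pixel columns grow to the right and rows downward; lengths in m; the calibration is good to about 2 mm. A picture is of the moment at which its call begins: read the wrist's pose just before it. calibration takes no time and is no camera call; for the wrist camera it gives the pose at the moment of the call.
- manip.job_done(): hands the job in; it is judged then, once.
The state is a dict: "clock": time; "qpos": joint angles; "qd": joint speeds; "joint_torque": joint torques, N m; "tool_pos": TCP position; "eef_rot": TCP orientation; "wrist_force": force on the tool from outside, world axes, zero at the start; "ft_torque": the same for the moment, N m; "gripper_width": finger opening in m; "gripper_force": force on a finger pad.
Only numpy, scipy, OpenCV 4.12 (cv2) and the standard library are available. Lean on these libraries where they do the work, as an engineer would, in place of code of your own. Each camera call takes 0.05 s, during which the arm holds its last target. There are 200 camera calls.

## Working session

There is one attempt and no reset: what is moved stays moved. The work goes in short steps, Python scripts to look and compute and a shell command to move; the robot and the scene stay as the last step left them, time stands still between calls to the robot, and variables do not carry over. Pictures are saved under pics/ and viewed, at most 10 in all, crops included, and the job is handed in when it is done.

```bash
mkdir -p pics
cat > h.py <<'E'
import numpy as np, cv2
from cell import manip
def cal(n):
    c=manip.calibration(n); K=np.array([[c['fx'],0,c['cx']],[0,c['fy'],c['cy']],[0,0,1.]]); return K,np.array([c['k1'],0,0,0,0.]),np.array(c['pose'])
def ray(n,u,v,C=None):
    K,d,T=C or cal(n)
    p=cv2.undistortPoints(np.array([[[u,v]]],float),K,d)[0,0]
    return T[:3,3],T[:3,:3]@np.array([p[0],-p[1],-1])
def at(n,u,v,z,C=None):
    o,r=ray(n,u,v,C); return o+r*(z-o[2])/r[2]
def proj(n,P,C=None):
    K,d,T=C or cal(n); P=np.atleast_2d(P); q=(P-T[:3,3])@T[:3,:3]; q=q*[1,-1,-1]
    return cv2.projectPoints(q.reshape(-1,1,3),np.zeros(3),np.zeros(3),K,d)[0][:,0]
def save(n,f):
    im=manip.read_camera(n); cv2.imwrite('pics/'+f,im[:,:,::-1]); return im
E
python3 - <<'E'
from h import *
a=save('scene','s.png');b=save('top','t.png')
for n in('scene','top','wrist'):
    K,d,T=cal(n);print(n,K[0,0],d[0],T.round(3).tolist())
print(manip.sense())
E
```

```text
scene 468.187822192544 -0.14844735704724013 [[-0.926, -0.217, 0.308, 0.87], [0.376, -0.572, 0.729, 0.771], [0.018, 0.791, 0.612, 0.787], [0.0, 0.0, 0.0, 1.0]]
top 495.2138384887784 0.05675970945082538 [[-0.019, 0.995, -0.099, 0.426], [-1.0, -0.02, -0.015, -0.037], [-0.017, 0.099, 0.995, 1.138], [0.0, 0.0, 0.0, 1.0]]
wrist 335.6821664137476 -0.04316586725763624 [[0.334, 0.915, 0.225, 0.289], [-0.943, 0.324, 0.079, -0.614], [-0.001, -0.239, 0.971, 0.384], [0.0, 0.0, 0.0, 1.0]]
{'clock': 0.1, 'qpos': array([-1.26776732e+00,  1.16420252e-01,  1.44217288e+00, -3.61064645e-05,
        1.58400326e+00, -3.78117713e-02]), 'qd': array([-0.00211695, -0.00244714, -0.00220898, -0.00014993, -0.00045332,
        0.00289501]), 'joint_torque': array([ 1.15440853e-03, -7.22890949e+01, -6.23868155e+01,  7.82085769e-02,
        2.27648142e-02, -8.27485997e-05]), 'tool_pos': array([ 0.22555962, -0.63600993,  0.21800687]), 'eef_rot': array([-4.95080154e-04,  9.85513472e-01,  1.69596416e-01, -8.42511188e-05]), 'wrist_force': array([-0.36309961,  0.22594929, -0.55657914]), 'ft_torque': array([ 0.01780616, -0.01904679, -0.04056679]), 'gripper_force': 0.0, 'gripper_width': 0.09295925938655396}
```

View pics/t.png

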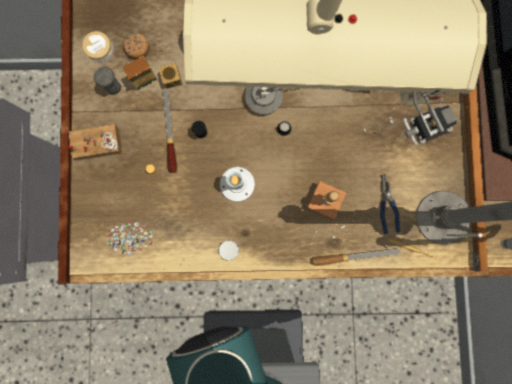

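View pics/s.png

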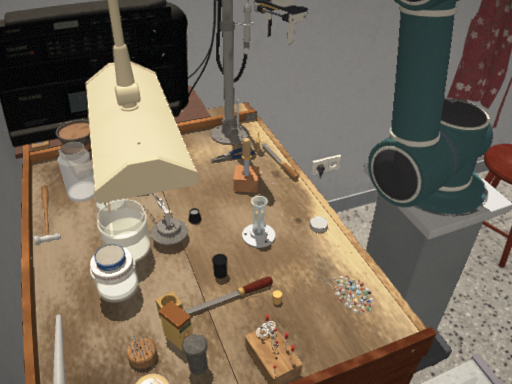

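The top view shows the slug at about (150,169), the tube foot at (238,184) and the rod/holder at (330,198). It also shows the lid at (228,251), the can at (199,129) and the loupe at (284,128). In the scene view, the slug is at (277,298), the tube at (259,220) and the rod at (246,170). I'll enlarge these.

Run:
```python
from h import *
t=cv2.imread('pics/t.png');s=cv2.imread('pics/s.png')
def c(i,u,v,w,h,k): return cv2.resize(i[v:v+h,u:u+w],None,fx=k,fy=k,interpolation=cv2.INTER_CUBIC)
A=np.hstack([c(t,215,160,50,50,5),c(t,135,155,30,50,5),c(t,300,170,60,50,5)])
B=np.hstack([c(s,235,190,50,60,5),c(s,262,285,30,60,5),c(s,225,135,60,60,5)])
cv2.imwrite('pics/c1.png',np.vstack([A,B]))
for n,u,v,z in[('top',238,184,.008),('top',150,169,.024),('top',327,199,.04),('top',228,251,.013),('top',199,129,.048),('top',284,128,.028),('scene',277,293,.024),('scene',259,236,.008),('scene',319,225,.013)]: print(n,u,v,at(n,u,v,z).round(4))
```

```text
top 238 184 [0.5558 0.0121 0.008 ]
top 150 169 [0.5924 0.211  0.024 ]
top 327 199 [ 0.5146 -0.1862  0.04  ]
top 228 251 [0.4036 0.0369 0.013 ]
top 199 129 [0.6771 0.0958 0.048 ]
top 284 128 [ 0.6797 -0.0956  0.028 ]
scene 277 293 [0.5919 0.2107 0.024 ]
scene 259 236 [0.5568 0.0243 0.008 ]
scene 319 225 [0.4071 0.0462 0.013 ]
```

View pics/c1.png

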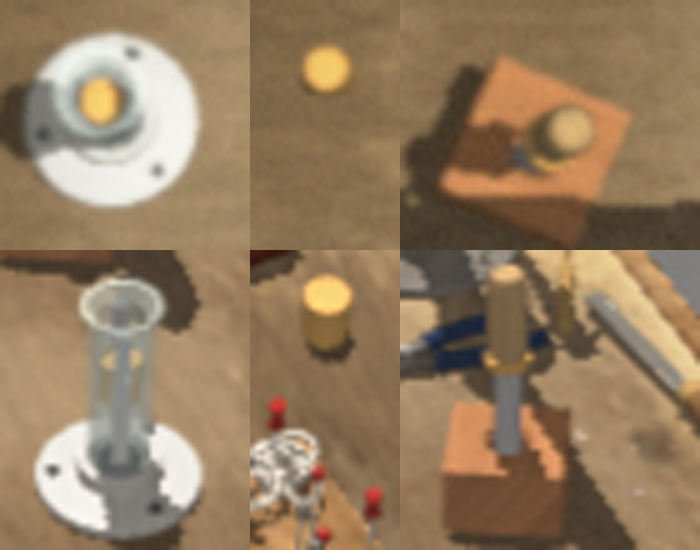

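Run:
```python
from h import *
def tri(a,b):
    o1,r1=ray('top',*a);o2,r2=ray('scene',*b)
    s=np.linalg.lstsq(np.c_[r1,-r2],o2-o1,rcond=None)[0];p,q=o1+r1*s[0],o2+r2*s[1];return ((p+q)/2).round(4),np.linalg.norm(p-q).round(4)
print('lamp',tri((184,83),(194,172)))
print('rim',tri((234.4,179.2),(259,200.6)),at('top',234.4,179.2,.11),at('scene',259,200.6,.11))
print('foot',at('top',236.8,183.6,.008),at('scene',258.2,235,.008))
print('slug',at('top',150,168.6,.024),at('scene',277,293.6,.024))
print('rodtop',tri((333.6,195.2),(246.2,139.6)),at('top',333.6,195.2,.148),at('scene',246.2,139.6,.148))
print('holder',at('top',327,199.8,.04))
```

```text
lamp (array([0.7114, 0.0914, 0.2816]), np.float64(0.0097))
rim (array([0.5546, 0.015 , 0.1099]), np.float64(0.0004)) [0.55437172 0.01504549 0.11      ] [0.55475117 0.01491735 0.11      ]
foot [0.55683089 0.01487323 0.008     ] [0.55730209 0.02038406 0.008     ]
slug [0.59332079 0.21102938 0.024     ] [0.59255651 0.21211105 0.024     ]
rodtop (array([ 0.5121, -0.1845,  0.1463]), np.float64(0.0029)) [ 0.51324257 -0.18495185  0.148     ] [ 0.51182622 -0.18110249  0.148     ]
holder [ 0.51284378 -0.1861453   0.04      ]
```

```bash
python3 -m jog '[{"yaw":1,"fingers":1},{"yaw":1,"tx":0.3,"ty":-1},{"yaw":1,"tx":0.3,"ty":-1},{"yaw":0.25,"tx":0.3,"ty":-1},{"ty":-1},{"ty":-1},{"ty":-1},{"ty":-1},{"ty":-1},{"ty":-1,"tx":0.5}]'
```

```text
$[0]: bad value
```

```bash
python3 -m jog '[{"tx":0,"ty":0,"tz":0,"yaw":1,"fingers":1},{"tx":0.3,"ty":-1,"tz":0,"yaw":1,"fingers":1},{"tx":0.3,"ty":-1,"tz":0,"yaw":1,"fingers":1},{"tx":0.3,"ty":-1,"tz":0,"yaw":0.25,"fingers":1},{"tx":0,"ty":-1,"tz":0,"yaw":0,"fingers":1},{"tx":0,"ty":-1,"tz":0,"yaw":0,"fingers":1},{"tx":0,"ty":-1,"tz":0,"yaw":0,"fingers":1},{"tx":0,"ty":-1,"tz":0,"yaw":0,"fingers":1},{"tx":0.5,"ty":-1,"tz":0,"yaw":0,"fingers":1}]'
```

```text
clock: 1.0
tool_pos: [0.2643, -0.3115, 0.2185]
eef_rot: [0.0, 1.0, -0.001, -0.0]
wrist_force: [1.3, -0.2, -0.1]
gripper_width: 0.0928
gripper_force: 0.0
```

```bash
python3 -m jog '[{"tx":0.8,"ty":-1,"tz":0,"yaw":0,"fingers":1},{"tx":0.8,"ty":-1,"tz":0,"yaw":0,"fingers":1},{"tx":0.7,"ty":-1,"tz":0,"yaw":0,"fingers":1},{"tx":0.7,"ty":-1,"tz":0,"yaw":0,"fingers":1},{"tx":0.7,"ty":-1,"tz":0,"yaw":0,"fingers":1},{"tx":0.7,"ty":-1,"tz":0,"yaw":0,"fingers":1},{"tx":0.6,"ty":-1,"tz":0,"yaw":0,"fingers":1},{"tx":0.6,"ty":-1,"tz":0,"yaw":0,"fingers":1},{"tx":0.6,"ty":-1,"tz":0,"yaw":0,"fingers":1},{"tx":0.5,"ty":-1,"tz":0,"yaw":0,"fingers":1},{"tx":0.3,"ty":-1,"tz":0,"yaw":0,"fingers":1},{"tx":0,"ty":0,"tz":0,"yaw":0,"fingers":1}]'
```

```text
clock: 2.2
tool_pos: [0.5441, 0.129, 0.2176]
eef_rot: [-0.0, 1.0, 0.002, -0.001]
wrist_force: [-0.6, -0.4, 0.0]
gripper_width: 0.0928
gripper_force: 0.0
```

```bash
python3 -m jog '[{"tx":0.6,"ty":-1,"tz":0,"yaw":0,"fingers":1},{"tx":0.6,"ty":-1,"tz":0.5,"yaw":0,"fingers":1},{"tx":0,"ty":-0.06,"tz":1,"yaw":0,"fingers":1},{"tx":0,"ty":0,"tz":1,"yaw":0,"fingers":1},{"tx":0,"ty":0,"tz":0,"yaw":0,"fingers":1},{"tx":0,"ty":0,"tz":0,"yaw":0,"fingers":1}]'
python3 - <<'E'
from h import *
C=cal('wrist');im=save('wrist','w1.png');print(manip.sense()['tool_pos'])
hsv=cv2.cvtColor(im,cv2.COLOR_RGB2HSV)
print(proj('wrist',[[.593,.2115,.024],[.603,.2115,.024],[.583,.2115,.024]],C))
import pickle;pickle.dump(C,open('w1.p','wb'))
E
```

```text
clock: 2.8
tool_pos: [0.5912, 0.2066, 0.1197]
eef_rot: [0.0, 1.0, 0.0, -0.0]
wrist_force: [0.0, 0.5, 1.2]
gripper_width: 0.0925
gripper_force: 0.0
[0.59192839 0.20682653 0.12124304]
[[248.85184519 192.96647889]
 [248.7960311  180.79563319]
 [248.90733246 204.92269309]]
```

View pics/w1.png

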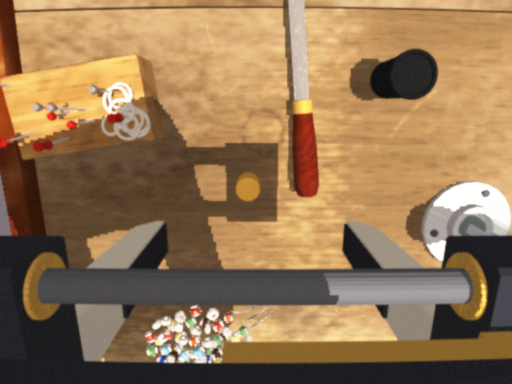

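The slug is centred near (247,187) in the wrist picture, close to the predicted (249,193), and its sunlit top is not separated from its side. I'll segment it.

Run:
```python
from h import *
import pickle;C=pickle.load(open('w1.p','rb'))
im=cv2.imread('pics/w1.png')
p=im[168:208,247].tolist();print([ (168+i,*x) for i,x in enumerate(p)])
h=cv2.cvtColor(im,cv2.COLOR_BGR2HSV);m=((h[...,1]>190)&(h[...,2]>110)).astype(np.uint8);m[:165]=0;m[210:]=0;m[:,:225]=0;m[:,270:]=0
ys,xs=np.nonzero(m);print(xs.min(),xs.max(),ys.min(),ys.max())
# predicted silhouettes
a=np.linspace(0,2*np.pi,60)
for x,y in((.593,.2115),(.596,.2125)):
    P=np.vstack([np.c_[x+.01*np.cos(a),y+.01*np.sin(a),0*a+z] for z in(0,.024)]);q=proj('wrist',P,C);print(x,y,q.min(0),q.max(0))
```

```text
[(168, 44, 65, 88), (169, 45, 68, 91), (170, 49, 70, 96), (171, 41, 70, 98), (172, 42, 84, 119), (173, 41, 99, 142), (174, 40, 102, 150), (175, 39, 104, 151), (176, 41, 107, 155), (177, 44, 115, 164), (178, 51, 135, 189), (179, 55, 141, 200), (180, 52, 140, 199), (181, 52, 142, 200), (182, 52, 140, 196), (183, 54, 141, 200), (184, 54, 140, 199), (185, 52, 140, 199), (186, 55, 144, 200), (187, 59, 144, 201), (188, 54, 140, 196), (189, 54, 138, 197), (190, 53, 140, 196), (191, 53, 140, 196), (192, 44, 134, 192), (193, 54, 139, 196), (194, 56, 140, 198), (195, 51, 138, 197), (196, 51, 137, 196), (197, 50, 138, 195), (198, 54, 138, 195), (199, 53, 132, 187), (200, 49, 115, 168), (201, 42, 82, 117), (202, 46, 73, 98), (203, 49, 72, 96), (204, 44, 70, 94), (205, 43, 68, 92), (206, 44, 67, 92), (207, 48, 68, 92)]
236 258 174 197
0.593 0.2115 [236.42292363 175.00517314] [261.28573834 204.90603145]
0.596 0.2125 [235.12653216 171.59528336] [260.05524751 201.34178131]
```

```bash
python3 -m jog '[{"tx":0.09,"ty":-0.12,"tz":0.8,"yaw":0,"fingers":1},{"tx":0,"ty":0,"tz":0.8,"yaw":0,"fingers":1},{"tx":0,"ty":0,"tz":0.6,"yaw":0,"fingers":0.6},{"tx":0,"ty":0,"tz":0.35,"yaw":0,"fingers":0.4},{"tx":0,"ty":0,"tz":0.1,"yaw":0,"fingers":0.35},{"tx":0,"ty":0,"tz":0,"yaw":0,"fingers":0.35},{"tx":0,"ty":0,"tz":0,"yaw":0,"fingers":0.35}]'
```

```text
clock: 3.55
tool_pos: [0.5986, 0.2103, 0.0197]
eef_rot: [0.001, 1.0, -0.0, 0.004]
wrist_force: [1.2, 0.7, -0.1]
gripper_width: 0.0578
gripper_force: 0.0
```

```bash
python3 -m jog '[{"tx":0,"ty":0,"tz":0,"yaw":0,"fingers":0.3},{"tx":0,"ty":0,"tz":0,"yaw":0,"fingers":0.3}]'; python3 -c "
from h import *
C=cal('wrist');im=save('wrist','w2.png');print(manip.sense()['tool_pos'])
print(proj('wrist',[[.595,.2115,.024]],C))"
```

```text
clock: 3.75
tool_pos: [0.5959, 0.212, 0.0151]
eef_rot: [-0.0, 1.0, 0.0, 0.001]
wrist_force: [0.4, 0.2, -0.2]
gripper_width: 0.0416
gripper_force: 0.0
[0.5955461  0.21201666 0.01439626]
[[255.93816093 248.82545844]]
```

View pics/w2.png

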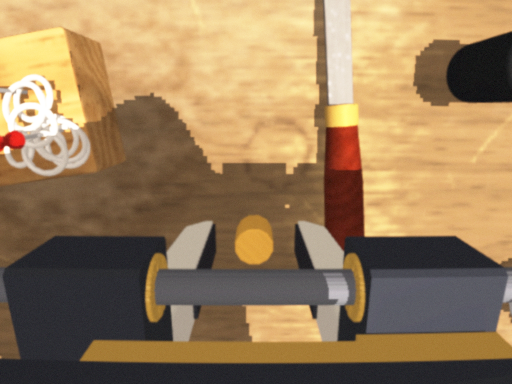

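The slug top is centred at (254,246) between the tips, about 1 mm ahead in x. I'll close on it.

```bash
python3 -m jog '[{"tx":0.03,"ty":0,"tz":0.06,"yaw":0,"fingers":0.3},{"tx":0,"ty":0,"tz":0,"yaw":0,"fingers":0},{"tx":0,"ty":0,"tz":0,"yaw":0,"fingers":0},{"tx":0,"ty":0,"tz":0,"yaw":0,"fingers":0},{"tx":0,"ty":0,"tz":0,"yaw":0,"fingers":0},{"tx":0,"ty":0,"tz":0,"yaw":0,"fingers":0}]'
```

```text
clock: 4.4
tool_pos: [0.596, 0.2119, 0.0105]
eef_rot: [0.0, 1.0, 0.0, -0.0]
wrist_force: [0.3, -0.2, -1.7]
gripper_width: 0.0191
gripper_force: 30.0
```

```bash
python3 -m jog '[{"tx":0,"ty":0,"tz":-1,"yaw":0,"fingers":0},{"tx":0,"ty":0,"tz":-1,"yaw":0,"fingers":0},{"tx":-0.3,"ty":0.5,"tz":-1,"yaw":0,"fingers":0},{"tx":-0.5,"ty":1,"tz":-1,"yaw":0,"fingers":0},{"tx":-0.5,"ty":1,"tz":0,"yaw":0,"fingers":0},{"tx":-0.5,"ty":1,"tz":0,"yaw":0,"fingers":0},{"tx":-0.5,"ty":1,"tz":0,"yaw":0,"fingers":0},{"tx":0,"ty":0.4,"tz":0,"yaw":0,"fingers":0},{"tx":0,"ty":0,"tz":0,"yaw":0,"fingers":0},{"tx":0,"ty":0,"tz":0,"yaw":0,"fingers":0}]'
python3 - <<'E'
from h import *
C=cal('wrist');im=save('wrist','w3.png');s=manip.sense();print(s['tool_pos'],s['gripper_width'])
import pickle;pickle.dump(C,open('w3.p','wb'))
print(proj('wrist',[[.555,.015,.11],[.57,.015,.11],[.555,.03,.11],[.556,.015,.008]],C))
E
```

```text
clock: 5.4
tool_pos: [0.5076, 0.0227, 0.164]
eef_rot: [-0.0, 1.0, -0.0, 0.0]
wrist_force: [0.7, -0.9, -1.0]
gripper_width: 0.0192
gripper_force: 30.0
[0.50768563 0.02308585 0.16387638] 0.01894110466419706
[[266.6840322  140.77368446]
 [266.85336938 117.2856741 ]
 [243.66171866 140.78752671]
 [263.01078831 129.79840635]]
```

View pics/w3.png

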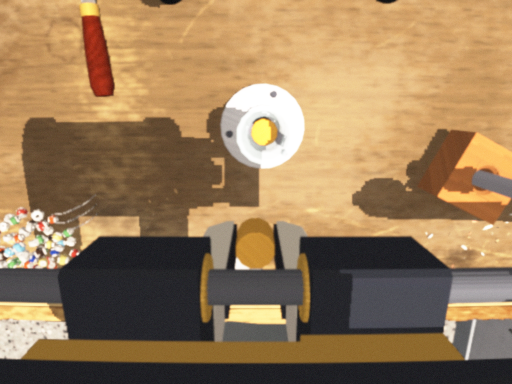

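The foot is centred at (263,126), and the slug is held at about (255,243). I'll enlarge the tube and the slug.

Run:
```python
from h import *
import pickle;C=pickle.load(open('w3.p','rb'))
im=cv2.imread('pics/w3.png')
def c(u,v,w,h,k): return cv2.resize(im[v:v+h,u:u+w],None,fx=k,fy=k,interpolation=cv2.INTER_CUBIC)
a=c(215,80,100,90,6)
b=c(215,210,80,70,3)
o=np.zeros((540,600+200,3),np.uint8);o[:,:600]=a;o[:210,600:]=b[:,20:220];cv2.imwrite('pics/c3.png',o)
t=np.array([.5077,.023,.1639])
print(proj('wrist',[t+[0,0,.0125],t+[.01,0,.0125],t+[-.01,0,.0125],t+[.01,0,-.0115]],C))
```

```text
[[254.29940753 249.8287567 ]
 [254.27859827 230.72898543]
 [254.31972404 268.33783111]
 [254.35658639 215.48946945]]
```

View pics/c3.png

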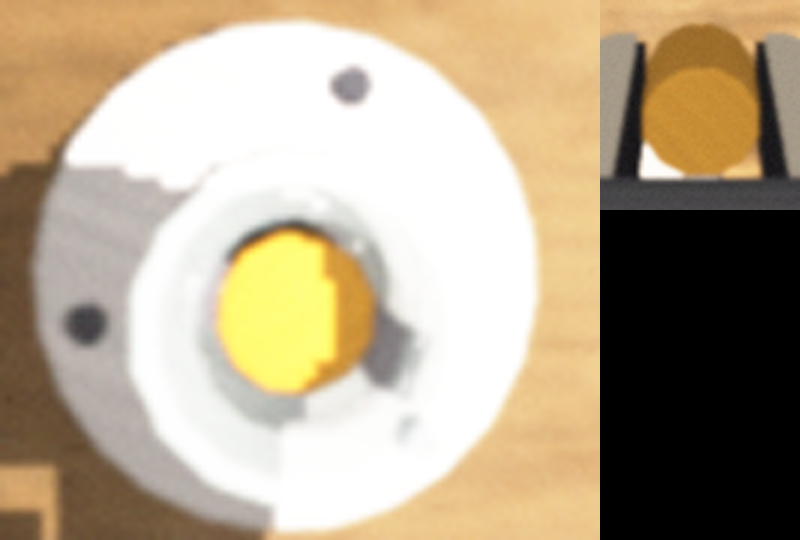

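```bash
python3 -m jog '[{"tx":0.6,"ty":0.2,"tz":0,"yaw":0,"fingers":0},{"tx":0.5,"ty":0,"tz":0,"yaw":0,"fingers":0},{"tx":0.18,"ty":0,"tz":0.2,"yaw":0,"fingers":0},{"tx":0,"ty":0,"tz":0.4,"yaw":0,"fingers":0},{"tx":0,"ty":0,"tz":0.25,"yaw":0,"fingers":0},{"tx":0,"ty":0,"tz":0,"yaw":0,"fingers":0},{"tx":0,"ty":0,"tz":0,"yaw":0,"fingers":0}]'
python3 - <<'E'
from h import *
s=manip.sense();print(s['tool_pos'],s['wrist_force']);Ct=cal('top');t=save('top','t2.png');i=save('scene','s2.png')
def c(i,u,v,w,h,k): return cv2.resize(i[v:v+h,u:u+w,::-1],None,fx=k,fy=k,interpolation=cv2.INTER_CUBIC)
cv2.imwrite('pics/c4.png',c(i,220,165,80,85,7))
E
```

```text
clock: 6.15
tool_pos: [0.5582, 0.0147, 0.1297]
eef_rot: [-0.0, 1.0, 0.0, -0.0]
wrist_force: [0.2, -0.6, 0.1]
gripper_width: 0.019
gripper_force: 30.0
[0.55816632 0.01468906 0.12969073] [ 0.24412299 -0.64724731  0.09854405]
```

View pics/c4.png

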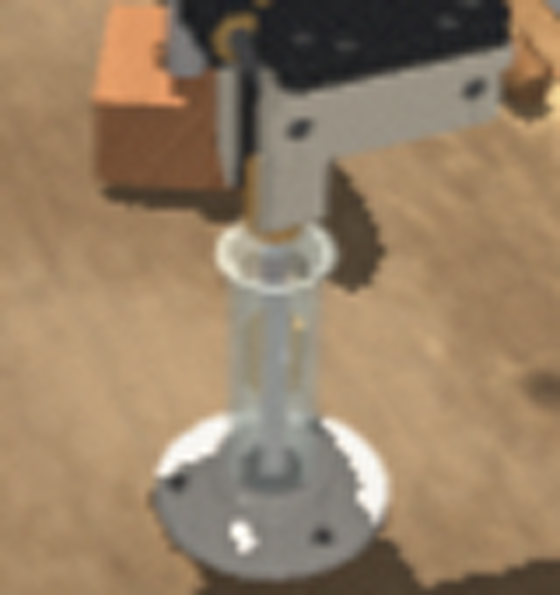

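The scene crop shows the slug just above the rim. It is laterally centred (275 against 275), but its depth is unclear, so I'll check with the wrist camera.

Run:
```python
from h import *
C=cal('wrist');im=save('wrist','w4.png')
u,v=200,195
cv2.imwrite('pics/c5.png',cv2.resize(im[v:v+80,u:u+110,::-1],None,fx=7,fy=7,interpolation=cv2.INTER_CUBIC))
t=np.array([.5582,.0147,0])
a=np.linspace(0,2*np.pi,73)
for r,z in((.0195,.11),(.01,.142),(.01,.118),(.04,.008)):
    q=(proj('wrist',np.c_[t[0]+r*np.cos(a),t[1]+r*np.sin(a),0*a+z],C)-[u,v])*7+3
    print(r,z,q.min(0).round(),q.max(0).round(),q.mean(0).round())
```

```text
0.0195 0.11 [155.   9.] [618. 447.] [387. 228.]
0.01 0.142 [245. 256.] [528. 517.] [386. 386.]
0.01 0.118 [263. 149.] [510. 382.] [387. 265.]
0.04 0.008 [  70. -363.] [703. 254.] [387. -54.]
```

View pics/c5.png

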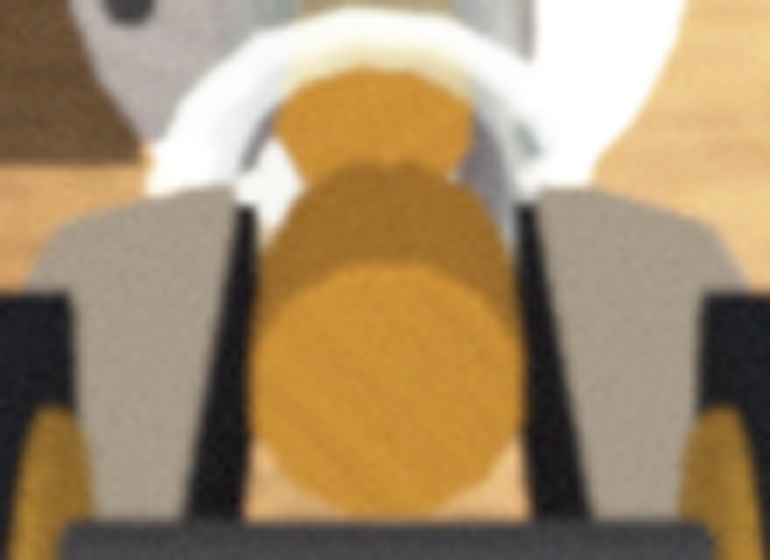

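The rim's top edge is at y=8, as predicted, and its sides are centred at about x=374 against the slug's 387. That puts it aligned within about 1 mm (+y). I'll correct that, lower and check the force.

```bash
python3 -m jog '[{"tx":0,"ty":-0.025,"tz":0.1,"yaw":0,"fingers":0},{"tx":0,"ty":0,"tz":0.1,"yaw":0,"fingers":0},{"tx":0,"ty":0,"tz":0.1,"yaw":0,"fingers":0},{"tx":0,"ty":0,"tz":0.1,"yaw":0,"fingers":0},{"tx":0,"ty":0,"tz":0,"yaw":0,"fingers":0},{"tx":0,"ty":0,"tz":0,"yaw":0,"fingers":0}]'
```

```text
clock: 6.9
tool_pos: [0.5587, 0.0156, 0.1137]
eef_rot: [-0.0, 1.0, 0.0, -0.0]
wrist_force: [-0.4, 0.4, -0.7]
gripper_width: 0.019
gripper_force: 30.0
```

```bash
python3 -m jog '[{"tx":0,"ty":0,"tz":0.03,"yaw":0,"fingers":0.35},{"tx":0,"ty":0,"tz":0,"yaw":0,"fingers":0.35},{"tx":0,"ty":0,"tz":0,"yaw":0,"fingers":0.35},{"tx":0,"ty":0,"tz":0,"yaw":0,"fingers":0.45},{"tx":0,"ty":0,"tz":-1,"yaw":0,"fingers":0.6},{"tx":-0.5,"ty":0,"tz":-1,"yaw":0,"fingers":0.8},{"tx":-0.5,"ty":0,"tz":-0.5,"yaw":0,"fingers":0.8},{"tx":0,"ty":0,"tz":0,"yaw":0,"fingers":0.8}]'
python3 - <<'E'
from h import *
C=cal('wrist');w=save('wrist','w5.png');i=save('scene','s5.png');print(manip.sense()['tool_pos'])
print(proj('wrist',[.559,.0155,.11],C))
def c(i,u,v,w,h,k): return cv2.resize(i[v:v+h,u:u+w,::-1],None,fx=k,fy=k,interpolation=cv2.INTER_CUBIC)
cv2.imwrite('pics/c6.png',np.hstack([c(i,230,165,60,85,5),c(w,215,90,90,85,5)]))
E
```

```text
clock: 7.7
tool_pos: [0.5185, 0.0156, 0.2165]
eef_rot: [0.0, 1.0, 0.0, 0.003]
wrist_force: [-0.0, -0.8, -0.7]
gripper_width: 0.0681
gripper_force: 0.0
[0.51883778 0.01552829 0.21267141]
[[254.99089782 143.98800814]]
```

View pics/c6.png

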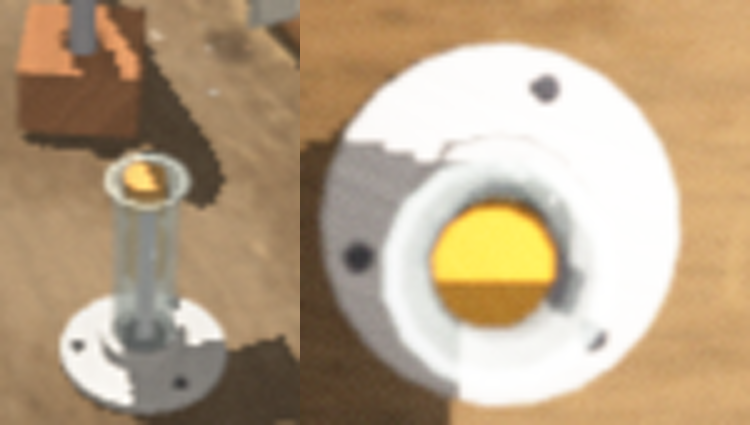

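The slug is upright in the mouth: in the wrist picture it is centred at (253.4,142.6) against a predicted (255,144). So the tube axis is at about (.560,.0165). Next is the rod.

```bash
python3 -m jog '[{"tx":-0.4,"ty":1,"tz":-0.2,"yaw":0,"fingers":0.8},{"tx":-0.4,"ty":1,"tz":-0.2,"yaw":0,"fingers":0.8},{"tx":-0.4,"ty":1,"tz":0,"yaw":0,"fingers":0.8},{"tx":0,"ty":1,"tz":0,"yaw":0,"fingers":0.8},{"tx":0,"ty":1,"tz":0,"yaw":0,"fingers":0.8},{"tx":0,"ty":0,"tz":0,"yaw":0,"fingers":0.8},{"tx":0,"ty":0,"tz":0,"yaw":0,"fingers":0.8},{"tx":0,"ty":0,"tz":0,"yaw":0,"fingers":0.8}]'
python3 - <<'E'
from h import *
import pickle
C=cal('wrist');w=save('wrist','w6.png');pickle.dump(C,open('w6.p','wb'));print(manip.sense()['tool_pos'])
x,y=.516,-.1855
print(proj('wrist',[[x,y,.148],[x,y,.04],[x,y,.095]],C))
h=cv2.cvtColor(w,cv2.COLOR_RGB2HSV)
for n in proj('wrist',[[x,y,.148],[x+.025,y+.0,.04],[x-.025,y,.04],[x,y+.025,.04],[x+.05,y,0]],C):
    a=n.astype(int);print(a,h[a[1],a[0]],w[a[1],a[0]])
E
```

```text
clock: 8.6
tool_pos: [0.4709, -0.1838, 0.2277]
eef_rot: [-0.0, 1.0, 0.0, -0.001]
wrist_force: [0.1, 0.8, 0.2]
gripper_width: 0.0745
gripper_force: 0.0
[ 0.47101008 -0.18361793  0.22803407]
[[257.39020105 140.58984502]
 [256.70303765 130.92659063]
 [256.99196673 134.98888934]]
[257 140] [ 22 116 249] [249 219 136]
[256 106] [ 16 160 247] [247 175  92]
[256 154] [ 16 142 122] [122  90  54]
[232 130] [ 12 183 135] [135  77  38]
[256  83] [ 16 140 168] [168 126  76]
```

Run:
```python
from h import *
import pickle;C=pickle.load(open('w6.p','rb'))
w=cv2.imread('pics/w6.png');h=cv2.cvtColor(w,cv2.COLOR_BGR2HSV)
m=((h[...,0]>18)&(h[...,0]<27)&(h[...,1]<145)&(h[...,2]>150)).astype(np.uint8)
n,l,s,c=cv2.connectedComponentsWithStats(m)
for i in range(1,n):
    if s[i,4]>150 and 90<c[i][1]<200: print(s[i],c[i],at('wrist',*c[i],.148,C))
g=cv2.cvtColor(w,cv2.COLOR_BGR2GRAY)[95:190,210:310]
H=cv2.HoughCircles(cv2.resize(g,None,fx=4,fy=4,interpolation=cv2.INTER_CUBIC),cv2.HOUGH_GRADIENT,1,20,param1=80,param2=25,minRadius=45,maxRadius=75)
if H is not None:
    for a in H[0][:5]: u,v=a[0]/4+209.6,a[1]/4+94.6;print(u,v,a[2]/4,at('wrist',u,v,.148,C))
for v in range(118,164,3): print(v,' '.join('%d/%d/%d'%tuple(h[v,u]) for u in range(236,280,3)))
```

```text
[ 385   33   93  120 5073] [426.29410605  90.35836783] [ 0.55210079 -0.30562005  0.148     ]
[247 132  21  14 236] [257.12288136 139.35169492] [ 0.51689497 -0.18530365  0.148     ]
257.975 142.725 12.15 [ 0.51445331 -0.18592956  0.148     ]
118 17/162/247 16/165/245 16/163/245 15/168/245 15/165/245 15/165/243 15/164/243 15/168/242 15/163/245 16/165/245 16/161/247 16/165/246 16/166/246 16/165/246 15/162/246
121 12/179/148 12/172/138 13/178/163 14/169/235 14/166/242 14/173/228 13/174/212 13/176/203 13/180/201 13/169/232 15/164/245 16/161/246 16/161/246 15/164/246 16/165/247
124 12/176/132 12/176/133 13/176/139 11/168/126 14/179/199 18/184/230 26/164/254 26/168/254 24/171/253 17/179/232 13/171/224 15/164/244 15/162/245 16/164/246 16/164/246
127 11/169/136 12/175/137 12/174/133 13/176/126 17/183/162 15/148/124 16/147/120 17/141/125 17/155/148 21/172/244 19/189/234 15/170/241 15/168/243 15/166/244 16/168/245
130 12/176/136 12/177/137 13/176/135 17/181/158 16/140/118 17/140/142 17/139/154 17/140/180 17/141/177 17/139/160 22/168/248 18/171/247 15/163/246 15/164/245 16/167/244
133 12/174/138
[... 1137 characters left out ...]
5/169/240 15/169/242 16/162/247
154 13/172/139 12/179/137 12/175/137 13/176/135 13/165/133 14/145/120 16/138/116 16/147/118 16/136/111 13/147/118 12/171/137 11/179/134 11/180/133 13/181/165 13/175/165
157 13/158/108 12/169/134 12/178/139 12/167/139 12/177/137 12/172/142 12/172/142 12/170/144 12/175/144 12/175/143 12/178/136 13/167/139 12/179/134 12/173/134 14/151/103
160 15/132/91 15/125/92 15/151/101 12/172/135 11/176/142 12/174/139 12/180/136 12/177/141 12/174/142 12/175/143 13/176/145 12/177/143 12/176/138 12/166/137 15/115/100
163 17/127/86 15/125/94 15/118/93 15/123/91 13/148/105 12/165/133 12/177/140 12/174/138 13/179/138 12/179/138 13/177/144 12/179/144 12/176/146 13/143/116 15/126/93
```

```bash
python3 -m jog '[{"tx":0.6,"ty":0.05,"tz":0,"yaw":0,"fingers":0.8},{"tx":0.52,"ty":0,"tz":0,"yaw":0,"fingers":0.8},{"tx":0,"ty":0,"tz":0.6,"yaw":0,"fingers":0.8},{"tx":0,"ty":0,"tz":0.8,"yaw":0,"fingers":0.8},{"tx":0,"ty":0,"tz":0.8,"yaw":0,"fingers":0.7},{"tx":0,"ty":0,"tz":0.6,"yaw":0,"fingers":0.5},{"tx":0,"ty":0,"tz":0.38,"yaw":0,"fingers":0.4},{"tx":0,"ty":0,"tz":0,"yaw":0,"fingers":0.4},{"tx":0,"ty":0,"tz":0,"yaw":0,"fingers":0.4}]'
```

```text
clock: 9.55
tool_pos: [0.516, -0.1862, 0.1024]
eef_rot: [0.0, 1.0, 0.001, 0.0]
wrist_force: [0.6, 0.3, -0.2]
gripper_width: 0.0398
gripper_force: 0.0
```

```bash
python3 -m jog '[{"tx":0,"ty":0,"tz":0,"yaw":0,"fingers":0.3},{"tx":0,"ty":0,"tz":0,"yaw":0,"fingers":0},{"tx":0,"ty":0,"tz":0,"yaw":0,"fingers":0},{"tx":0,"ty":0,"tz":0,"yaw":0,"fingers":0},{"tx":0,"ty":0,"tz":0,"yaw":0,"fingers":0},{"tx":0,"ty":0,"tz":0,"yaw":0,"fingers":0}]'
```

```text
clock: 10.15
tool_pos: [0.516, -0.1867, 0.1025]
eef_rot: [0.0, 1.0, 0.0, 0.001]
wrist_force: [0.9, 0.2, 5.6]
gripper_width: 0.0211
gripper_force: 30.0
```

```bash
python3 -m jog '[{"tx":0,"ty":0,"tz":-0.5,"yaw":0,"fingers":0},{"tx":0,"ty":0,"tz":-1,"yaw":0,"fingers":0},{"tx":0,"ty":0,"tz":-1,"yaw":0,"fingers":0},{"tx":0,"ty":-0.5,"tz":-1,"yaw":0,"fingers":0},{"tx":0.3,"ty":-1,"tz":0,"yaw":0,"fingers":0},{"tx":0.3,"ty":-1,"tz":0,"yaw":0,"fingers":0},{"tx":0.3,"ty":-1,"tz":0,"yaw":0,"fingers":0},{"tx":0.2,"ty":-1,"tz":0,"yaw":0,"fingers":0},{"tx":0,"ty":-0.57,"tz":0,"yaw":0,"fingers":0},{"tx":0,"ty":0,"tz":0,"yaw":0,"fingers":0},{"tx":0,"ty":0,"tz":0,"yaw":0,"fingers":0},{"tx":0,"ty":0,"tz":0,"yaw":0,"fingers":0}]'; python3 -c "
from h import *
import pickle
C=cal('wrist');save('wrist','w7.png');pickle.dump(C,open('w7.p','wb'));save('scene','s7.png');s=manip.sense();print(s['tool_pos'],s['wrist_force'])"
```

```text
clock: 11.35
tool_pos: [0.5595, 0.0156, 0.2415]
eef_rot: [0.0, 1.0, -0.0, -0.0]
wrist_force: [0.2, 0.6, -0.4]
gripper_width: 0.0212
gripper_force: 29.9
[0.55947259 0.01539805 0.24148093] [ 0.0615982  -0.48047769 -0.99208147]
```

```bash
python3 -m jog '[{"tx":0,"ty":-0.015,"tz":0.25,"yaw":0,"fingers":0},{"tx":0,"ty":0,"tz":0.25,"yaw":0,"fingers":0},{"tx":0,"ty":0,"tz":0.15,"yaw":0,"fingers":0},{"tx":0,"ty":0,"tz":0.05,"yaw":0,"fingers":0},{"tx":0,"ty":0,"tz":0.05,"yaw":0,"fingers":0},{"tx":0,"ty":0,"tz":0,"yaw":0,"fingers":0}]'
```

```text
clock: 12.05
tool_pos: [0.5595, 0.017, 0.2114]
eef_rot: [-0.0, 1.0, 0.0, -0.0]
wrist_force: [-0.5, 0.5, -1.3]
gripper_width: 0.0217
gripper_force: 29.9
```

```bash
python3 -m jog '[{"tx":0,"ty":0,"tz":0.025,"yaw":0,"fingers":0},{"tx":0,"ty":0,"tz":0.025,"yaw":0,"fingers":0},{"tx":0,"ty":0,"tz":0.025,"yaw":0,"fingers":0},{"tx":0,"ty":0,"tz":0.025,"yaw":0,"fingers":0}]'
```

```text
clock: 12.45
tool_pos: [0.5595, 0.017, 0.2075]
eef_rot: [-0.0, 1.0, 0.0, 0.0]
wrist_force: [-0.5, -0.7, -1.4]
gripper_width: 0.0215
gripper_force: 29.9
```

```bash
python3 -m jog '[{"tx":0,"ty":0,"tz":0.025,"yaw":0,"fingers":0},{"tx":0,"ty":0,"tz":0.025,"yaw":0,"fingers":0},{"tx":0,"ty":0,"tz":0.025,"yaw":0,"fingers":0},{"tx":0,"ty":0,"tz":0.025,"yaw":0,"fingers":0}]'
```

```text
clock: 12.85
tool_pos: [0.5595, 0.0169, 0.2035]
eef_rot: [0.0, 1.0, 0.0, 0.0]
wrist_force: [-0.9, -1.1, 0.6]
gripper_width: 0.0214
gripper_force: 29.9
```

```bash
python3 -m jog '[{"tx":0,"ty":0,"tz":0.025,"yaw":0,"fingers":0},{"tx":0,"ty":0,"tz":0.025,"yaw":0,"fingers":0},{"tx":0,"ty":0,"tz":0.025,"yaw":0,"fingers":0}]'
```

```text
clock: 13.15
tool_pos: [0.5595, 0.0169, 0.2005]
eef_rot: [0.0, 1.0, 0.0, 0.0]
wrist_force: [-0.8, -1.3, 0.7]
gripper_width: 0.0212
gripper_force: 29.9
```

```bash
python3 -m jog '[{"tx":0,"ty":0,"tz":0.025,"yaw":0,"fingers":0},{"tx":0,"ty":0,"tz":0.025,"yaw":0,"fingers":0},{"tx":0,"ty":0,"tz":0.025,"yaw":0,"fingers":0}]'
```

```text
clock: 13.45
tool_pos: [0.5595, 0.0169, 0.1974]
eef_rot: [0.0, 1.0, 0.0, 0.0]
wrist_force: [-0.6, -1.7, 1.0]
gripper_width: 0.0211
gripper_force: 29.9
```

```bash
python3 -m jog '[{"tx":0,"ty":0,"tz":0.025,"yaw":0,"fingers":0},{"tx":0,"ty":0,"tz":0.025,"yaw":0,"fingers":0},{"tx":0,"ty":0,"tz":0.025,"yaw":0,"fingers":0}]'
```

```text
clock: 13.75
tool_pos: [0.5596, 0.0169, 0.1948]
eef_rot: [0.0, 1.0, 0.0, 0.0]
wrist_force: [-1.8, -1.9, 6.8]
gripper_width: 0.0213
gripper_force: 30.0
```

```bash
python3 -m jog '[{"tx":0,"ty":0,"tz":0.025,"yaw":0,"fingers":0},{"tx":0,"ty":0,"tz":0.025,"yaw":0,"fingers":0}]'
```

```text
clock: 13.95
tool_pos: [0.5598, 0.0169, 0.1931]
eef_rot: [0.0, 1.0, 0.0, 0.001]
wrist_force: [-0.5, -1.7, 6.6]
gripper_width: 0.0215
gripper_force: 30.0
```

```bash
python3 -m jog '[{"tx":0,"ty":0,"tz":0.025,"yaw":0,"fingers":0},{"tx":0,"ty":0,"tz":0.025,"yaw":0,"fingers":0}]'
```

```text
clock: 14.15
tool_pos: [0.5598, 0.0169, 0.1912]
eef_rot: [0.0, 1.0, 0.0, 0.001]
wrist_force: [-1.6, -2.0, 6.4]
gripper_width: 0.0212
gripper_force: 30.0
```

```bash
python3 -m jog '[{"tx":0,"ty":0,"tz":0.025,"yaw":0,"fingers":0},{"tx":0,"ty":0,"tz":0.025,"yaw":0,"fingers":0}]'
```

```text
clock: 14.35
tool_pos: [0.5598, 0.0169, 0.1892]
eef_rot: [0.0, 1.0, 0.0, 0.001]
wrist_force: [-0.4, -1.8, 6.0]
gripper_width: 0.0212
gripper_force: 30.0
```

```bash
python3 -m jog '[{"tx":0,"ty":0,"tz":0.025,"yaw":0,"fingers":0},{"tx":0,"ty":0,"tz":0.025,"yaw":0,"fingers":0},{"tx":0,"ty":0,"tz":0.025,"yaw":0,"fingers":0}]'
```

```text
clock: 14.65
tool_pos: [0.5598, 0.0169, 0.1862]
eef_rot: [0.0, 1.0, 0.0, 0.001]
wrist_force: [-0.5, -3.2, 6.9]
gripper_width: 0.0212
gripper_force: 30.0
```

```bash
python3 -m jog '[{"tx":0,"ty":0,"tz":0.025,"yaw":0,"fingers":0},{"tx":0,"ty":0,"tz":0.025,"yaw":0,"fingers":0},{"tx":0,"ty":0,"tz":0.025,"yaw":0,"fingers":0}]'
```

```text
clock: 14.95
tool_pos: [0.5598, 0.0169, 0.1832]
eef_rot: [0.0, 1.0, 0.0, 0.001]
wrist_force: [-0.5, -3.2, 6.1]
gripper_width: 0.0212
gripper_force: 30.0
```

```bash
python3 -m jog '[{"tx":0,"ty":0,"tz":0.025,"yaw":0,"fingers":0},{"tx":0,"ty":0,"tz":0.025,"yaw":0,"fingers":0}]'
```

```text
clock: 15.15
tool_pos: [0.5598, 0.0169, 0.1812]
eef_rot: [0.0, 1.0, 0.0, 0.001]
wrist_force: [-0.5, -2.1, 5.4]
gripper_width: 0.0215
gripper_force: 30.0
```

```bash
python3 -m jog '[{"tx":0,"ty":0,"tz":0.025,"yaw":0,"fingers":0},{"tx":0,"ty":0,"tz":0.025,"yaw":0,"fingers":0}]'
```

```text
clock: 15.35
tool_pos: [0.5598, 0.0168, 0.1792]
eef_rot: [0.0, 1.0, 0.0, 0.001]
wrist_force: [-0.0, -2.0, 6.2]
gripper_width: 0.0212
gripper_force: 30.0
```

```bash
python3 -m jog '[{"tx":0,"ty":0,"tz":0.025,"yaw":0,"fingers":0},{"tx":0,"ty":0,"tz":0.025,"yaw":0,"fingers":0},{"tx":0,"ty":0,"tz":0.025,"yaw":0,"fingers":0}]'
```

```text
clock: 15.65
tool_pos: [0.5598, 0.0169, 0.1763]
eef_rot: [0.0, 1.0, 0.0, 0.001]
wrist_force: [-0.3, -2.0, 6.2]
gripper_width: 0.0213
gripper_force: 30.0
```

Run:
```python
from h import *
for f in('s5.png','s.png'):
    g=cv2.imread('pics/'+f,0);print(f)
    for v in range(214,241): print(v,*g[v,250:269])
C=cal('scene')
for z in (.008,.016,.020,.025,.030,.06,.11):print(z,proj('scene',[[.5565,.0165,z]],C))
```

```text
s5.png
214 154 157 151 148 142 133 135 139 138 138 143 139 133 137 142 144 146 151 155
215 154 154 154 148 141 133 134 136 139 139 150 144 134 137 143 143 145 150 155
216 155 152 151 147 142 135 134 139 140 140 150 142 134 139 146 146 144 149 152
217 157 154 151 146 141 135 134 139 140 140 139 137 133 141 150 147 148 148 149
218 156 157 153 146 141 134 135 140 140 137 140 135 133 143 149 148 150 151 150
219 155 158 153 146 140 136 138 140 141 138 139 135 136 145 149 153 153 151 149
220 158 158 155 148 147 148 141 140 140 140 141 137 140 146 149 151 154 153 153
221 160 160 155 149 151 155 150 143 139 138 142 146 150 147 145 151 155 157 152
222 161 160 153 146 150 156 155 144 140 139 144 151 152 147 144 146 152 155 154
223 161 165 159 154 155 162 161 148 138 139 145 160 161 149 145 144 147 154 153
224 191 208 196 179 174 176 172 152 140 138 147 170 174 158 142 138 166 169 161
225 237 241 220 186 175 177 171 151 140 139 149 172 173 152 132 142 224 226 200
226 243 242 220 187 173 171 166 149 140 139 148 169 173 168 151 155 228 242 241
227 241 240 217 180 163 155 150 146 141 139 145 151 1
[... 2734 characters left out ...]
26 117 111 108 107 110 117 122 126 121 116 113 157 228
236 223 156 118 127 138 135 128 128 128 127 128 128 126 124 121 117 127 221 242
237 242 207 159 132 125 127 125 128 128 127 127 125 125 122 120 116 130 226 243
238 243 242 233 197 160 136 126 124 127 128 127 124 122 122 121 120 129 209 232
239 242 242 243 243 233 174 125 122 127 127 127 123 122 122 122 117 115 130 148
240 242 242 242 243 242 189 125 118 123 124 122 121 122 122 116 94 90 108 130
0.008 [[257.908433   233.86979596]]
0.016 [[257.95555224 231.44417569]]
0.02 [[257.97928125 230.22295766]]
0.025 [[258.00910263 228.68849031]]
0.03 [[258.03910314 227.14513788]]
0.06 [[258.22294185 217.69493851]]
0.11 [[258.54456969 201.19137789]]
```

The stop's dark back edge is at scene row ≈228.7. That puts stop_top near 0.020 m, so bottoming should come at TCP z ≈ 0.160 ±0.004.

```bash
python3 -m jog '[{"tx":0,"ty":0,"tz":0.025,"yaw":0,"fingers":0},{"tx":0,"ty":0,"tz":0.025,"yaw":0,"fingers":0},{"tx":0,"ty":0,"tz":0.025,"yaw":0,"fingers":0},{"tx":0,"ty":0,"tz":0.025,"yaw":0,"fingers":0},{"tx":0,"ty":0,"tz":0.025,"yaw":0,"fingers":0}]'
```

```text
clock: 16.15
tool_pos: [0.5598, 0.0169, 0.1712]
eef_rot: [0.0, 1.0, 0.0, 0.001]
wrist_force: [-1.3, -2.0, 7.0]
gripper_width: 0.0216
gripper_force: 30.0
```

```bash
python3 -m jog '[{"tx":0,"ty":0,"tz":0.02,"yaw":0,"fingers":0},{"tx":0,"ty":0,"tz":0.01,"yaw":0,"fingers":0}]'
```

```text
clock: 16.35
tool_pos: [0.5598, 0.0169, 0.17]
eef_rot: [0.0, 1.0, 0.0, 0.001]
wrist_force: [-0.1, -1.5, 5.4]
gripper_width: 0.0214
gripper_force: 30.0
```

```bash
sleep 0; python3 -m jog '[{"tx":0,"ty":0,"tz":0.02,"yaw":0,"fingers":0}]'
```

```text
clock: 16.45
tool_pos: [0.5599, 0.0168, 0.1693]
eef_rot: [0.0, 1.0, 0.0, 0.001]
wrist_force: [-1.4, -2.0, 6.7]
gripper_width: 0.0216
gripper_force: 30.0
```

```bash
python3 -m jog '[{"tx":0,"ty":0,"tz":0.02,"yaw":0,"fingers":0},{"tx":0,"ty":0,"tz":0.015,"yaw":0,"fingers":0}]'
```

```text
clock: 16.65
tool_pos: [0.5598, 0.0168, 0.1678]
eef_rot: [0.0, 1.0, 0.0, 0.001]
wrist_force: [-0.2, -1.7, 6.1]
gripper_width: 0.0215
gripper_force: 30.0
```

```bash
python3 -m jog '[{"tx":0,"ty":0,"tz":0.02,"yaw":0,"fingers":0},{"tx":0,"ty":0,"tz":0.005,"yaw":0,"fingers":0}]'
```

```text
clock: 16.85
tool_pos: [0.5598, 0.0168, 0.1668]
eef_rot: [0.0, 1.0, 0.0, 0.001]
wrist_force: [-2.0, -1.5, 6.3]
gripper_width: 0.0214
gripper_force: 30.0
```

```bash
python3 -m jog '[{"tx":0,"ty":0,"tz":0.02,"yaw":0,"fingers":0}]'
```

```text
clock: 16.95
tool_pos: [0.5598, 0.0168, 0.1661]
eef_rot: [0.0, 1.0, 0.0, 0.001]
wrist_force: [-0.5, -2.0, 6.2]
gripper_width: 0.0211
gripper_force: 30.0
```

```bash
python3 -m jog '[{"tx":0,"ty":0,"tz":0.02,"yaw":0,"fingers":0}]'
```

```text
clock: 17.05
tool_pos: [0.5598, 0.0168, 0.1652]
eef_rot: [0.0, 1.0, 0.0, 0.001]
wrist_force: [-1.3, -1.2, 6.7]
gripper_width: 0.0216
gripper_force: 30.0
```

```bash
python3 -m jog '[{"tx":0,"ty":0,"tz":0.02,"yaw":0,"fingers":0}]'
```

```text
clock: 17.15
tool_pos: [0.5599, 0.0168, 0.1644]
eef_rot: [0.0, 1.0, 0.0, 0.001]
wrist_force: [-0.1, -1.9, 5.8]
gripper_width: 0.0214
gripper_force: 30.0
```

```bash
python3 -m jog '[{"tx":0,"ty":0,"tz":0.02,"yaw":0,"fingers":0}]'
```

```text
clock: 17.25
tool_pos: [0.5598, 0.0168, 0.1636]
eef_rot: [0.0, 1.0, 0.0, 0.001]
wrist_force: [-0.9, -1.7, 6.7]
gripper_width: 0.0214
gripper_force: 30.0
```

```bash
python3 -m jog '[{"tx":0,"ty":0,"tz":0.02,"yaw":0,"fingers":0}]'
```

```text
clock: 17.35
tool_pos: [0.5598, 0.0168, 0.1628]
eef_rot: [0.0, 1.0, 0.0, 0.001]
wrist_force: [-1.1, -2.2, 6.2]
gripper_width: 0.0214
gripper_force: 30.0
```

```bash
python3 -m jog '[{"tx":0,"ty":0,"tz":0.02,"yaw":0,"fingers":0}]'
```

```text
clock: 17.45
tool_pos: [0.5598, 0.0168, 0.162]
eef_rot: [0.0, 1.0, 0.0, 0.001]
wrist_force: [-0.9, -1.8, 6.3]
gripper_width: 0.0215
gripper_force: 30.0
```

```bash
python3 -m jog '[{"tx":0,"ty":0,"tz":0.02,"yaw":0,"fingers":0}]'
```

```text
clock: 17.55
tool_pos: [0.5599, 0.0168, 0.1613]
eef_rot: [0.0, 1.0, 0.0, 0.001]
wrist_force: [-0.7, -2.2, 6.0]
gripper_width: 0.0215
gripper_force: 30.0
```

```bash
python3 -m jog '[{"tx":0,"ty":0,"tz":0.02,"yaw":0,"fingers":0}]'
```

```text
clock: 17.65
tool_pos: [0.5598, 0.0168, 0.1604]
eef_rot: [0.0, 1.0, 0.0, 0.001]
wrist_force: [-0.5, -1.4, 6.5]
gripper_width: 0.0214
gripper_force: 30.0
```

```bash
python3 -m jog '[{"tx":0,"ty":0,"tz":0.02,"yaw":0,"fingers":0}]'
```

```text
clock: 17.75
tool_pos: [0.5598, 0.0168, 0.1597]
eef_rot: [0.0, 1.0, 0.0, 0.001]
wrist_force: [-0.8, -1.5, 6.3]
gripper_width: 0.0215
gripper_force: 30.0
```

```bash
python3 -m jog '[{"tx":0,"ty":0,"tz":0.02,"yaw":0,"fingers":0}]'
```

```text
clock: 17.85
tool_pos: [0.5598, 0.0169, 0.1588]
eef_rot: [0.0, 1.0, 0.0, 0.001]
wrist_force: [-0.0, -2.6, 6.4]
gripper_width: 0.0212
gripper_force: 30.0
```

```bash
python3 -m jog '[{"tx":0,"ty":0,"tz":0.02,"yaw":0,"fingers":0}]'
```

```text
clock: 17.95
tool_pos: [0.5599, 0.0168, 0.158]
eef_rot: [0.0, 1.0, 0.0, 0.001]
wrist_force: [-0.0, -1.6, 6.5]
gripper_width: 0.0214
gripper_force: 30.0
```

```bash
python3 -m jog '[{"tx":0,"ty":0,"tz":0.02,"yaw":0,"fingers":0}]'
```

```text
clock: 18.05
tool_pos: [0.5598, 0.0169, 0.1572]
eef_rot: [0.0, 1.0, 0.0, 0.001]
wrist_force: [-1.4, -1.5, 6.7]
gripper_width: 0.0213
gripper_force: 30.0
```

```bash
python3 -m jog '[{"tx":0,"ty":0,"tz":0.015,"yaw":0,"fingers":0}]'
```

```text
clock: 18.15
tool_pos: [0.56, 0.0169, 0.157]
eef_rot: [0.0, 1.0, 0.0, 0.001]
wrist_force: [-0.8, -1.4, 13.2]
gripper_width: 0.0213
gripper_force: 30.0
```

```bash
python3 -m jog '[{"tx":0,"ty":0,"tz":0,"yaw":0,"fingers":0},{"tx":0,"ty":0,"tz":0,"yaw":0,"fingers":0}]'
```

```text
clock: 18.35
tool_pos: [0.56, 0.0169, 0.1571]
eef_rot: [0.0, 1.0, 0.0, 0.001]
wrist_force: [-0.4, -0.7, 9.2]
gripper_width: 0.0212
gripper_force: 30.0
```

```bash
python3 -m jog '[{"tx":0,"ty":0,"tz":0.007,"yaw":0,"fingers":0},{"tx":0,"ty":0,"tz":0,"yaw":0,"fingers":0}]'
```

```text
clock: 18.55
tool_pos: [0.56, 0.0169, 0.157]
eef_rot: [0.0, 1.0, 0.0, 0.001]
wrist_force: [-2.1, -1.3, 11.7]
gripper_width: 0.0213
gripper_force: 30.0
```

```bash
python3 -m jog '[{"tx":0,"ty":0,"tz":0.007,"yaw":0,"fingers":0},{"tx":0,"ty":0,"tz":0,"yaw":0,"fingers":0},{"tx":0,"ty":0,"tz":0,"yaw":0,"fingers":0}]'
```

```text
clock: 18.85
tool_pos: [0.5601, 0.0169, 0.157]
eef_rot: [0.0, 1.0, 0.0, 0.001]
wrist_force: [-1.9, -1.2, 13.8]
gripper_width: 0.021
gripper_force: 30.0
```

```bash
python3 -m jog '[{"tx":0,"ty":0,"tz":0.004,"yaw":0,"fingers":0},{"tx":0,"ty":0,"tz":0,"yaw":0,"fingers":0},{"tx":0,"ty":0,"tz":0,"yaw":0,"fingers":0},{"tx":0,"ty":0,"tz":0,"yaw":0,"fingers":0},{"tx":0,"ty":0,"tz":0,"yaw":0,"fingers":0},{"tx":0,"ty":0,"tz":0,"yaw":0,"fingers":0},{"tx":0,"ty":0,"tz":0,"yaw":0,"fingers":0}]'
```

```text
clock: 19.55
tool_pos: [0.5602, 0.0169, 0.157]
eef_rot: [0.0, 1.0, 0.0, 0.001]
wrist_force: [-2.0, -1.7, 14.3]
gripper_width: 0.0211
gripper_force: 30.0
```

```bash
python3 -m jog '[{"tx":0,"ty":0,"tz":-0.1,"yaw":0,"fingers":0},{"tx":0,"ty":0,"tz":-0.35,"yaw":0,"fingers":0},{"tx":0,"ty":0,"tz":-0.6,"yaw":0,"fingers":0},{"tx":0,"ty":0,"tz":-0.6,"yaw":0,"fingers":0},{"tx":0,"ty":0,"tz":-0.6,"yaw":0,"fingers":0},{"tx":0,"ty":0,"tz":0,"yaw":0,"fingers":0},{"tx":-0.3,"ty":1,"tz":0,"yaw":0,"fingers":0},{"tx":-0.3,"ty":1,"tz":0,"yaw":0,"fingers":0},{"tx":-0.3,"ty":1,"tz":0,"yaw":0,"fingers":0},{"tx":-0.2,"ty":1,"tz":0,"yaw":0,"fingers":0},{"tx":0,"ty":0.6,"tz":0,"yaw":0,"fingers":0},{"tx":0,"ty":0.4,"tz":0,"yaw":0,"fingers":0}]'; python3 -m jog '[{"tx":0,"ty":0,"tz":0,"yaw":0,"fingers":0},{"tx":0,"ty":0,"tz":0,"yaw":0,"fingers":0}]'
```

```text
clock: 20.75
tool_pos: [0.5151, -0.1846, 0.2444]
eef_rot: [-0.0, 1.0, -0.001, -0.0]
wrist_force: [0.7, -0.3, -0.9]
gripper_width: 0.0213
gripper_force: 30.0
clock: 20.95
tool_pos: [0.5157, -0.1826, 0.2447]
eef_rot: [-0.0, 1.0, 0.0, -0.0]
wrist_force: [-0.2, -1.0, -0.8]
gripper_width: 0.0212
gripper_force: 30.0
```

```bash
python3 -m jog '[{"tx":0,"ty":0.1,"tz":0.5,"yaw":0,"fingers":0},{"tx":0,"ty":0,"tz":0.8,"yaw":0,"fingers":0},{"tx":0,"ty":0,"tz":0.7,"yaw":0,"fingers":0},{"tx":0,"ty":0,"tz":0.3,"yaw":0,"fingers":0},{"tx":0,"ty":0,"tz":0,"yaw":0,"fingers":0},{"tx":0,"ty":0,"tz":0,"yaw":0,"fingers":0}]'
```

```text
clock: 21.55
tool_pos: [0.5161, -0.1867, 0.1544]
eef_rot: [0.0, 1.0, 0.001, 0.001]
wrist_force: [0.8, 0.7, -0.6]
gripper_width: 0.0219
gripper_force: 30.0
```

Aligned with the pose where I picked it up. I'll lower it into the hole.

```bash
python3 -m jog '[{"tx":0,"ty":0,"tz":0.3,"yaw":0,"fingers":0},{"tx":0,"ty":0,"tz":0.3,"yaw":0,"fingers":0},{"tx":0,"ty":0,"tz":0.2,"yaw":0,"fingers":0},{"tx":0,"ty":0,"tz":0.2,"yaw":0,"fingers":0},{"tx":0,"ty":0,"tz":0.15,"yaw":0,"fingers":0},{"tx":0,"ty":0,"tz":0,"yaw":0,"fingers":0},{"tx":0,"ty":0,"tz":0,"yaw":0,"fingers":0}]'
```

```text
clock: 22.25
tool_pos: [0.5157, -0.1871, 0.1073]
eef_rot: [0.0, 1.0, 0.0, 0.0]
wrist_force: [-0.2, -0.2, -1.8]
gripper_width: 0.0213
gripper_force: 30.0
```

```bash
python3 -m jog '[{"tx":0,"ty":0,"tz":0.05,"yaw":0,"fingers":0},{"tx":0,"ty":0,"tz":0.04,"yaw":0,"fingers":0},{"tx":0,"ty":0,"tz":0,"yaw":0,"fingers":0}]'
```

```text
clock: 22.55
tool_pos: [0.5155, -0.187, 0.1034]
eef_rot: [-0.0, 1.0, 0.0, -0.0]
wrist_force: [0.5, 0.8, -1.6]
gripper_width: 0.0212
gripper_force: 30.0
```

```bash
python3 -m jog '[{"tx":0,"ty":0,"tz":0.025,"yaw":0,"fingers":0},{"tx":0,"ty":0,"tz":0,"yaw":0,"fingers":0}]'
```

```text
clock: 22.75
tool_pos: [0.5156, -0.1871, 0.1025]
eef_rot: [-0.0, 1.0, 0.0, 0.0]
wrist_force: [0.2, 0.3, -0.5]
gripper_width: 0.0214
gripper_force: 30.0
```

```bash
python3 -m jog '[{"tx":0,"ty":0,"tz":0.01,"yaw":0,"fingers":0},{"tx":0,"ty":0,"tz":0,"yaw":0,"fingers":0.3},{"tx":0,"ty":0,"tz":0,"yaw":0,"fingers":0.4},{"tx":0,"ty":0,"tz":0,"yaw":0,"fingers":0.6},{"tx":0,"ty":0,"tz":0,"yaw":0,"fingers":0.7},{"tx":0,"ty":0,"tz":0,"yaw":0,"fingers":0.7},{"tx":0,"ty":0,"tz":-0.5,"yaw":0,"fingers":0.7},{"tx":0,"ty":0,"tz":-1,"yaw":0,"fingers":0.7},{"tx":0,"ty":0,"tz":-1,"yaw":0,"fingers":0.7},{"tx":0,"ty":0,"tz":-0.65,"yaw":0,"fingers":0.7},{"tx":-0.6,"ty":0,"tz":0,"yaw":0,"fingers":0.7},{"tx":-0.5,"ty":0,"tz":0,"yaw":0,"fingers":0.7}]'; python3 -m jog '[{"tx":0,"ty":0,"tz":0,"yaw":0,"fingers":0.7},{"tx":0,"ty":0,"tz":0,"yaw":0,"fingers":0.7}]'
python3 - <<'E'
from h import *
C=cal('wrist');w=save('wrist','w8.png');s=save('scene','s8.png')
h=cv2.cvtColor(w,cv2.COLOR_RGB2HSV)
m=((h[...,0]>18)&(h[...,0]<27)&(h[...,1]<145)&(h[...,2]>150)).astype(np.uint8)
n,l,st,c=cv2.connectedComponentsWithStats(m)
for i in range(1,n):
    if st[i,4]>150 and 90<c[i][1]<200: print(st[i],c[i],at('wrist',*c[i],.148,C))
a=cv2.imread('pics/s.png');b=s[:,:,::-1]
r=a[134:162,236:256];res=cv2.matchTemplate(np.ascontiguousarray(b[120:176,222:270]),r,cv2.TM_CCOEFF_NORMED);print('rod scene shift',cv2.minMaxLoc(res))
for v in range(198,236): print(v,*b[v,252:267,0],'|',*b[v,252:267,2])
E
```

```text
clock: 23.95
tool_pos: [0.4712, -0.1871, 0.2289]
eef_rot: [0.0, 1.0, 0.0, 0.0]
wrist_force: [0.3, 0.5, 0.1]
gripper_width: 0.0648
gripper_force: 0.0
clock: 24.15
tool_pos: [0.4717, -0.1872, 0.2284]
eef_rot: [0.0, 1.0, 0.0, 0.0]
wrist_force: [0.4, 0.1, -0.3]
gripper_width: 0.0654
gripper_force: 0.0
[244 134  21  13 212] [254.39150943 140.97169811] [ 0.51654537 -0.18678387  0.148     ]
rod scene shift (-0.3873159885406494, 0.9739331007003784, (2, 28), (14, 14))
198 179 179 158 137 126 126 130 135 133 134 137 139 152 174 137 | 211 208 184 154 140 140 143 148 146 147 150 152 164 188 154
199 172 157 146 136 126 129 134 138 134 132 133 136 143 159 160 | 202 184 172 155 139 140 145 150 147 146 148 150 155 173 177
200 169 146 143 143 129 140 147 145 134 126 129 137 140 147 176 | 197 174 170 169 149 146 148 148 140 136 142 151 154 160 189
201 169 146 139 124 119 130 136 132 124 111 108 123 139 148 177 | 197 174 168 152 146 141 137 134 130 121 122 136 151 160 190
202 185 164 133 118 121 123 118 119 116 108 102 105 137 150 171 | 214 191 161 147 148 134 123 121 121 120 117 119 148 164 184
203 18
[... 3363 characters left out ...]
4 123 111 112 123 124 118 117 | 183 129 132 139 143 140 136 135 136 137 132 130 126 124 125
231 179 131 114 105 106 123 133 134 124 109 100 118 124 115 116 | 191 135 123 131 140 141 138 136 138 134 116 122 127 122 124
232 205 152 110 100 105 120 125 123 115 102 98 120 122 116 117 | 220 160 113 116 133 137 138 134 134 119 105 121 126 123 125
233 228 189 125 93 96 104 104 103 99 95 96 118 118 118 115 | 238 202 129 95 107 121 123 119 112 100 96 119 123 125 122
234 205 226 166 105 95 96 96 95 94 96 99 110 115 116 111 | 221 238 177 108 95 96 98 96 96 98 102 116 123 124 119
235 139 181 157 119 110 106 104 105 106 111 116 118 116 113 107 | 149 196 168 128 116 110 108 108 111 119 124 126 125 120 114
```

The rod is back in its original place: 0 px shift in the scene view and within 1.5 mm by the wrist camera. The brass fills the tube without a gap from row 214 down to the stop, so I'm handing the job in.

```bash
python3 -c "
from cell import manip
print(manip.job_done())"
```

```text
the job is handed in; nothing more can be done
None
```

The job is handed in (no verdict was returned): both slugs are seated on the stop with a final push of about 15 N, the highest force read was about 14 N at the wrist, the rod is back upright in its holder, and the arm went nowhere near the other items.

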